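Put the macaron plate on its paper round

TASK

Slide the plate of macarons across the counter onto the round paper mat in the middle, so that the whole plate sits on the paper and none of it overhangs. Push it along without lifting or tipping it, and leave the plate of tarts where it is.

Things in the scene. Friction and masses are not known exactly. Their poses are not given: they have to be found in the camera images.
- macaron_plate: The loose plate to push: round white ceramic, 130 mm across, rim wall vertical from 6 to 24 mm high, foot 116 mm wide. Ten flat macarons (37 mm across, seven below, three on top) are stuck to it, top at 46 mm. About 0.45 kg; slides with ordinary friction, stops when not pushed. Stands left or right of the mat. Origin: centre of its underside, on the counter; z up; yaw is free.
- tart_plate: An identical plate (130 mm across, rim 24 mm high), loose, holding four larger tartlets (53 mm across), each with one berry on top, 49 mm high in all. It stands on the other side of the paper mat and must stay there. Origin: centre of its underside.
- paper_round: The target: a thin flat round paper mat, 166 mm across, white with a 10 mm brown border, lying fixed on the counter between the two plates. It is thin as paper (1 mm): the plate slides onto it without any step. Origin: its centre, on the counter surface (height 0).

How it is judged:
By the outcome, as a careful person would: the job done as asked, in the order asked, and still so for the second after the job is handed in, with the robot touching nothing.
It also fails if it takes over 38 s, if anything falls off the work surface, if the arm or the gripper's body presses on something with over 40 N, if the wrist force passes 120 N, or if a joint passes its speed limit or range.

ROBOT

A 7-joint arm with a two-finger parallel gripper is mounted at the origin on the work surface. World frame = base frame: x ahead of the robot, y to its left, z up, the work surface at z = 0. Lengths are in m, angles in rad, forces in N, time in s.
With the tool pointing down it reaches from about 0.4 to 0.85 m from the base axis. Payload 6.9 kg.
Tool frame: the origin (TCP) lies midway between the tips of the shut fingers; the grasp point (between the pads) lies behind it (ctrl.pinch_z is the z of the grasp point in the tool frame, in m); z points along the fingers, y is the line along which they close (so a half turn about z gives the same grasp; the last joint's range is limited). The gripper opens to 85 mm and grips with 20 to 120 N. Pads are 22 mm wide; open, the fingers measure 114 mm over their backs; the gripper's body (76 mm by 85 mm) begins 54 mm behind the grasp point. The pads swing forward as they close: fully open they stand 13 mm farther back than shut.
Start: joints at [-1.177, 0.507, -0.238, 1.5, 0.126, 1.149, -0.155], TCP at [0.177, 0.599, 0.231] pointing down, gripper open.
Joint ranges: [-3.08, 3.08], [-0.24, 2.05], [-1.43, 1.35], [0, 2.5], [-1.52, 4.66], [0.17, 1.96], [-2.89, 2.89]. Speed limits (rad/s): [2.39, 2.39, 3.14, 3.14, 3.14, 3.14, 3.14].

INTERFACE

Orientations are given as a unit quaternion [w, x, y, z].
In Python, from station import ctrl, get_state, vision, ticket, models gives the robot as it stands. Calls block until the motion is done:
- ctrl.movep(position, orientation): joint-space move of the TCP to a pose.
- ctrl.movel(position, frame=None, max_speed=0.15): straight line of the TCP; frame=None keeps the orientation; max_speed is the mean speed in m/s.
- ctrl.set_joints(angles): joint-space move.
- ctrl.ungrasp() and ctrl.close_gripper(force=None): open the fingers fully, or close them until they stop; force is the grip in N (None keeps the last).
- ctrl.pause(seconds).
- ctrl.ik(position, orientation): joint angles nearest the present ones, or None.
- get_state(): the state.
- vision.grab_frame(name): name is "scene" or "top" or "wrist"; returns (picture, depth): 400x640x3 uint8, blue, green, red; 400x640 float32, m along the optical axis (not along the pixel's ray), 0 where there is no reading.
- vision.camera_info(name): a dict with "mtx" (3x3 intrinsics, pixels), "dist_coeffs" ([k1, k2, p1, p2, k3] as OpenCV has them; the pictures are not rectified), "R" (3x3) and "t" (3): a world point X has camera coordinates R X + t; the wrist camera has in their place "hand_eye" (4x4, takes a point from camera to tool coordinates, whose origin is the TCP and whose axes are the flange's). Camera axes: x right, y down, z forward; pixel columns grow to the right and rows downward; lengths in m; the calibration is good to about 2 mm. A picture is of the moment at which its call begins: read the wrist's pose just before it. camera_info takes no time and is no camera call.
A pose or a line that the arm cannot do raises ctrl.Unreachable and nothing moves.
- ticket.close_job(): hands the job in; it is judged then, once.
Trained networks look in the newest picture that a camera, given by its name, has taken for a name from the list of things; names that differ only in an ending like _2 or _b are one class to them, and where a whole thing is asked for, a point or a joint stands for the part that bears it (a point fixed in the world has none). Each returns a list of dicts, best first, with "p" (0 to 1); they miss things now and then, are a little off and sometimes report something else, mostly with a low value. They report only what shows in the picture. A call takes as long as a camera call.
- models.recognise(camera, target): "point" ([column, row] in pixels, amid what is visible of it).
- models.masks_of(camera, target): "mask" (400x640 bool, what is visible of it) and "point" ([column, row] in pixels, amid what is visible of it).
The state is a dict: "time": time; "qpos": joint angles; "qd": joint speeds; "tau": joint torques, N m; "tcp_pos": TCP position; "eef_rot": TCP orientation; "contact_force": force on the tool from outside, world axes, zero at the start; "wrist_torque": the same for the moment, N m; "width": finger opening in m; "gripper_force": force on a finger pad.
Only numpy, scipy, OpenCV 4.12 (cv2) and the standard library are available. Lean on these libraries where they do the work, as an engineer would, in place of code of your own. Each camera call takes 0.05 s, during which the arm holds its last target. There are 200 camera calls.

## Working session

There is one attempt and no reset: what is moved stays moved. The work goes in short steps, each a Python script; the robot and the scene stay as the last script left them, time stands still between calls to the robot, and variables do not carry over. Pictures are saved under pics/ and viewed, at most 10 in all, crops included, and the job is handed in when it is done.

```bash
mkdir -p pics; cat > h.py <<'E'
import numpy as np, cv2
from station import ctrl, get_state, vision, ticket, models
def pix2plane(cam, uv, z):
    c=vision.camera_info(cam); K=np.array(c["mtx"]); R=np.array(c["R"]); t=np.array(c["t"])
    n=cv2.undistortPoints(np.array(uv,float).reshape(-1,1,2),K,np.array(c["dist_coeffs"],float)).reshape(-1,2)
    d=np.c_[n,np.ones(len(n))]@R; o=-R.T@t
    return o+d*((z-o[2])/d[:,2])[:,None]
def cloud(cam, mask, depth):
    v,u=np.nonzero(mask&(depth>0)); c=vision.camera_info(cam); K=np.array(c["mtx"]); R=np.array(c["R"]); t=np.array(c["t"])
    n=cv2.undistortPoints(np.c_[u,v].astype(float).reshape(-1,1,2),K,np.array(c["dist_coeffs"],float)).reshape(-1,2)
    return (np.c_[n,np.ones(len(n))]*depth[v,u][:,None]-t)@R
E
python3 - <<'E'
from h import *
img,dep=vision.grab_frame("top"); cv2.imwrite("pics/top1.png",img)
s=get_state(); print(s["time"],s["tcp_pos"],s["eef_rot"],ctrl.pinch_z)
for n in ["macaron_plate","tart_plate","paper_round"]:
    for m in models.masks_of("top",n)[:2]:
        P=cloud("top",m["mask"],dep)
        cs=cv2.findContours(m["mask"].astype(np.uint8),0,1)[0]; k=max(cs,key=cv2.contourArea).reshape(-1,2)
        z=0.001 if n=="paper_round" else 0.024
        W=pix2plane("top",k,z)[:,:2].astype(np.float32); c,r=cv2.minEnclosingCircle(W)
        print(n,round(m["p"],2),np.round(m["point"]),m["mask"].sum(),"circ",np.round(c,4),round(r,4),"cloud",np.round(np.percentile(P,[1,50,99],axis=0),3).tolist())
E
```

```text
0.05 [0.17733964 0.59876779 0.23043779] [-1.11411633e-04  1.43375996e-01  9.89667878e-01 -8.95821058e-04] -0.0187
macaron_plate 0.58 [192. 222.] 3657 circ [0.4969 0.2776] 0.0685 cloud [[0.435, 0.216, -0.001], [0.497, 0.275, 0.024], [0.56, 0.342, 0.048]]
tart_plate 0.97 [477. 226.] 3613 circ [ 0.4785 -0.2812] 0.0678 cloud [[0.417, -0.345, 0.002], [0.479, -0.284, 0.025], [0.539, -0.22, 0.049]]
paper_round 0.56 [331. 185.] 5320 circ [ 0.5693 -0.0074] 0.0826 cloud [[0.492, -0.084, -0.003], [0.569, -0.008, 0.001], [0.646, 0.068, 0.005]]
```

View pics/top1.png

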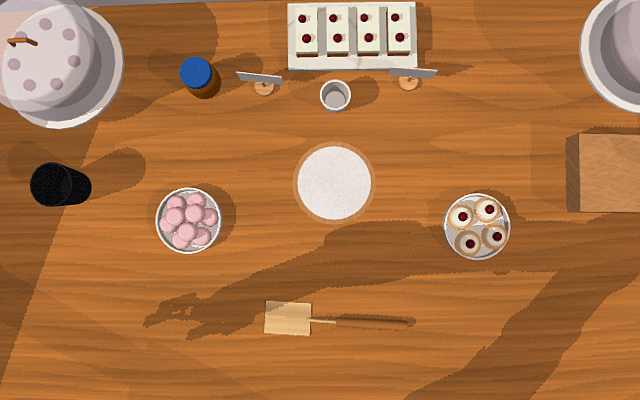

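The top view shows the macaron plate at pixel (188,220), the mat at (335,183) and the tarts at (477,226). These agree with the network fits, and the path between the macarons and the mat is clear. I'll push with the open fingers straddling the rim, so contact is at two points and stays stable, and stop slightly short to check.

```bash
cat >> h.py <<'E'
from scipy.spatial.transform import Rotation as Rn
def quat(d, s):
    z=np.array([0,0,-1.]); y=s*np.array([-d[1],d[0],0]); x=np.cross(y,z)
    return np.roll(Rn.from_matrix(np.c_[x,y,z]).as_quat(),1)
P0=np.array([.4965,.2775]); M=np.array([.5693,-.0074])
E
python3 - <<'E'
from h import *
d=(M-P0)/np.linalg.norm(M-P0); q0=np.array(get_state()["qpos"])
pt=lambda p,z:np.r_[p,z]
A=P0-d*.1; B=M-d*(.06+.012)
best=min((s for s in (1,-1) if ctrl.ik(pt(A,.1),quat(d,s)) is not None),key=lambda s:abs(np.array(ctrl.ik(pt(A,.1),quat(d,s)))-q0).max())
q=quat(d,best); print(best,ctrl.ik(pt(A,.1),q),ctrl.ik(pt(B,.001),q))
ctrl.movep(pt(A,.13),q); ctrl.movel(pt(A,.001)); s=get_state(); print(s["time"],s["tcp_pos"],s["contact_force"],s["width"])
# gentle approach then push
n=8
for i in range(1,n+1):
    ctrl.movel(pt(A+(B-A)*i/n,.001),max_speed=.06)
    s=get_state(); print(round(s["time"],2),np.round(s["tcp_pos"],4),np.round(s["contact_force"],1))
ctrl.movel(pt(B-d*.02,.001),max_speed=.06)
img,dep=vision.grab_frame("top"); cv2.imwrite("pics/top2.png",img)
for m in models.masks_of("top","macaron_plate")[:2]: print(m["p"],m["point"],m["mask"].sum(),pix2plane("top",[m["point"]],.024))
E
```

```text
1 [-0.73134175  0.5970604   0.03176436  1.73356674 -0.02462316  0.81135148
 -0.43793985] [-0.23405608  0.68900801  0.12079475  1.93998481 -0.15443748  0.5213416
  0.24372547]
2.6417 [0.47217266 0.37490679 0.0018211 ] [ 0.83450519  0.52083134 -0.37804911] 0.085336122330403
3.47 [0.4817 0.3355 0.001 ] [-0.4 -0.2  0.1]
4.29 [0.4917 0.2963 0.001 ] [-0.3  0.1 -0.3]
5.12 [0.5017 0.2572 0.001 ] [-0.1  0.3 -0.1]
5.94 [0.5117 0.2182 0.001 ] [0.  0.3 0.2]
6.77 [0.5216 0.1792 0.001 ] [0.2 0.2 0.1]
7.59 [0.5316 0.1402 0.001 ] [-0.1 -0.1 -1.1]
8.42 [0.5415 0.1012 0.001 ] [-0.1  0.   0.3]
9.24 [0.5515 0.0622 0.001 ] [-1.   0.1 -0.4]
0.93 [334.8, 185.4] 3218 [[ 0.56118946 -0.0091502   0.024     ]]
```

View pics/top2.png

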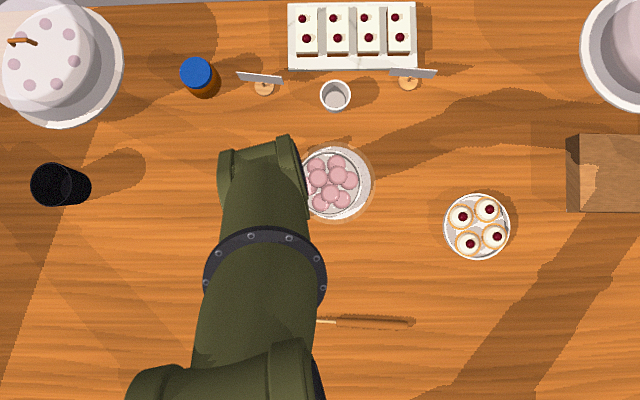

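The plate is at about (332,183), nearly on the mat (335,183), but the arm hides part of its left side. I'll back off further for a clean measurement.

```bash
python3 - <<'E'
from h import *
d=(M-P0)/np.linalg.norm(M-P0)
ctrl.movel(np.r_[M-d*.22,.001],max_speed=.12)
img,dep=vision.grab_frame("top"); cv2.imwrite("pics/top3.png",cv2.resize(img[120:260,250:430],None,fx=4,fy=4))
for n,z in [("macaron_plate",.024),("paper_round",.001),("tart_plate",.024)]:
    for m in models.masks_of("top",n)[:1]:
        k=max(cv2.findContours(m["mask"].astype(np.uint8),0,1)[0],key=cv2.contourArea).reshape(-1,2)
        c,r=cv2.minEnclosingCircle(pix2plane("top",k,z)[:,:2].astype(np.float32))
        print(n,m["p"],m["mask"].sum(),np.round(c,4),round(r,4),np.round(pix2plane("top",[m["point"]],z),4))
print(get_state()["time"])
# expected rims overlay
c=vision.camera_info("top"); a=np.linspace(0,2*np.pi,60)
for C,r,z,col in [(M,.083,.001,(0,0,255)),(M-d*.012,.065,.024,(255,0,0))]:
    X=np.c_[C[0]+r*np.cos(a),C[1]+r*np.sin(a),a*0+z]
    p=cv2.projectPoints(X,cv2.Rodrigues(np.array(c["R"]))[0],np.array(c["t"]),np.array(c["mtx"]),np.array(c["dist_coeffs"],float))[0].reshape(-1,2)
    if col[0]: P=p
    else: Q=p
v=cv2.resize(img[120:260,250:430],None,fx=4,fy=4)
for p,col in((Q,(0,0,255)),(P,(255,0,0))): cv2.polylines(v,[np.int32((p-[250,120]+.5)*4)],True,col,1)
cv2.imwrite("pics/top3.png",v)
E
```

```text
macaron_plate 0.86 3473 [0.5673 0.0037] 0.0657 [[ 0.5628 -0.0035  0.024 ]]
paper_round 0.61 1828 [ 0.5694 -0.0071] 0.0829 [[ 0.5722 -0.0647  0.001 ]]
tart_plate 0.69 3497 [ 0.4776 -0.2819] 0.0668 [[ 0.479  -0.2843  0.024 ]]
11.2417
```

View pics/top3.png

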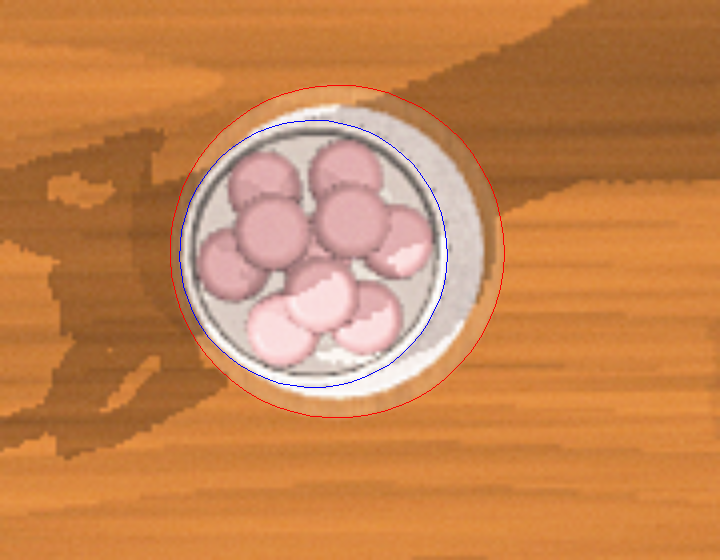

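The overlay matches: the plate (blue) is centred 11 mm short of the mat's centre (red), as planned. Next comes the last 11 mm of push, then the retreat and a check.

```bash
python3 - <<'E'
from h import *
d=(M-P0)/np.linalg.norm(M-P0)
ctrl.movel(np.r_[M-d*.085,.001],max_speed=.1)
ctrl.movel(np.r_[M-d*.061,.001],max_speed=.03)
ctrl.movel(np.r_[M-d*.20,.001],max_speed=.1)
ctrl.movel(np.r_[M-d*.22,.12])
img,dep=vision.grab_frame("top"); cv2.imwrite("pics/top4.png",cv2.resize(img[120:260,250:430],None,fx=4,fy=4))
for n,z in [("macaron_plate",.024),("paper_round",.001),("tart_plate",.024)]:
    for m in models.masks_of("top",n)[:1]:
        k=max(cv2.findContours(m["mask"].astype(np.uint8),0,1)[0],key=cv2.contourArea).reshape(-1,2)
        c,r=cv2.minEnclosingCircle(pix2plane("top",k,z)[:,:2].astype(np.float32))
        print(n,m["p"],np.round(c,4),round(r,4))
print(get_state()["time"])
E
```

```text
macaron_plate 0.7 [ 0.568  -0.0051] 0.067
paper_round 0.79 [ 0.569  -0.0078] 0.0831
tart_plate 0.82 [ 0.4786 -0.2825] 0.0673
16.3917
```

View pics/top4.png

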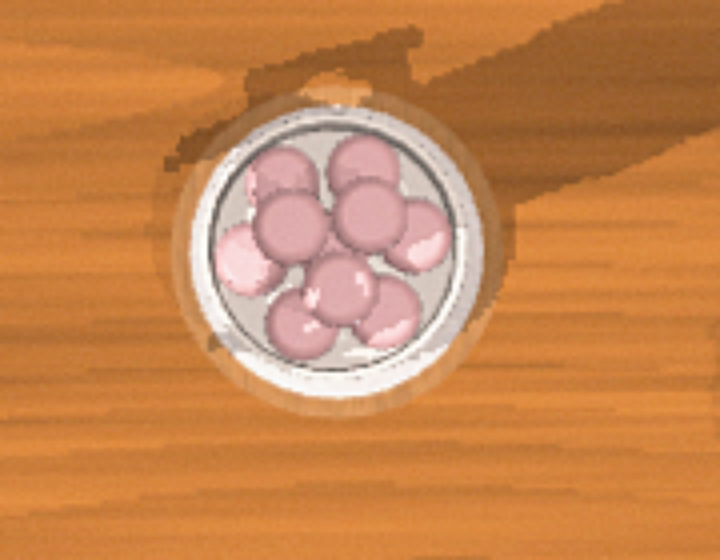

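The plate sits within about 3 mm of the mat's centre, with the brown border showing all round. The tart plate hasn't moved.

```bash
python3 -c "
from station import ticket; print(ticket.close_job())"
```

```text
the job is handed in; nothing more can be done
None
```

Job handed in: the macaron plate sits wholly on the paper mat, about 3 mm off its centre, the tart plate did not measurably move, and the final check was at 16.4 s of the 38 s limit.

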